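# Put the scraper away in its sloping slot

### The arm

A 7-joint arm with a two-finger parallel gripper is mounted at the origin on the work surface. World frame = base frame: x ahead of the robot, y to its left, z up, the work surface at z = 0. Lengths are in mm, angles in rad, forces in N, time in s.
With the tool pointing down it reaches from about 400 to 875 mm from the base axis. Payload 4.4 kg.
Tool frame: the origin (TCP) lies midway between the tips of the shut fingers; the grasp point (between the pads) lies 19 mm behind it; z points along the fingers, y is the line along which they close (so a half turn about z gives the same grasp; the last joint's range is limited). The gripper opens to 85 mm and grips with 20 to 120 N. Pads are 22 mm wide; open, the fingers measure 114 mm over their backs; the gripper's body (76 mm by 85 mm) begins 54 mm behind the grasp point. The pads swing forward as they close: fully open they stand 13 mm farther back than shut.
Start: joints at [1.051, 0.628, 0.038, 1.517, -0.027, 0.996, -0.02], TCP at [284.979, -584.213, 206.113] pointing down, gripper open.
Joint ranges: [-3.06, 3.06], [-0.37, 2.12], [-1.25, 1.32], [0.18, 2.47], [-1.1, 4.24], [0.23, 1.98], [-2.94, 2.94]. Speed limits (rad/s): [2.57, 2.57, 3.14, 3.14, 3.14, 3.14, 3.14].

### API

Orientations are given as [roll, pitch, yaw] about the fixed x, y, z axes, in that order (R = Rz(yaw) Ry(pitch) Rx(roll)).
In Python, from cell import ctrl gives the robot as it stands.
- The arm moves only by the shell command python3 -m crank 'ROWS' [OPENING]. ROWS is JSON, a list that holds one entry, the list of rows, each a list of 4 numbers: the shift along the tool's x, y, z normalised to -1 to 1, where 1 is 2.5 cm, then the turn about the tool's z normalised to -1 to 1, where 1 is 0.08 rad. In form: [[[dx, dy, dz, turn], ...]]. A call has 1 to 12 rows; each row shifts and turns the commanded pose from where the row before left it, along the tool's axes as they then stand; what a row does not reach is not made up. A row lasts 1/12 s, in which the tool goes at most 41.7 mm and 7.16 degrees, less where a joint would pass 70% of its speed; a pose out of reach is approached as far as the arm can. A call with a number of a shift or a turn outside -1 to 1 is refused whole. A call with a gripper value outside its range is refused whole. OPENING is the closure, from -1 (fully open) to 1 (shut), set as the call begins (- or left out, the last holds). The fingers move at their own pace and stop on an object; the grip force is fixed at half the most. Time passes only in rows, so rows that do not move let the fingers close. It gives the time, the measured TCP pose, the force, the opening and the grip force at its end, in the units of the state.
- ctrl.read_state(): the state, without advancing time (a new reading comes with each control period).
- ctrl.get_image(name): name is "scene" or "top" or "wrist"; returns a dict with "img" (384x512x3 uint8, red, green, blue), "intrinsics" (3x3 intrinsics, pixels), "extrinsics" (4x4, takes a point from camera to world coordinates). Camera axes: x right, y up, looking along -z (the intrinsics and any distortion apply to the point x, -y, -z); pixel columns grow to the right and rows downward; lengths in mm; the calibration is good to about 2 mm. A picture is of the moment at which its call begins. There is no depth.
- ctrl.finish_job(): hands the job in; it is judged then, once.
Trained networks look in the newest picture that a camera, given by its name, has taken for a name from the list of things; names that differ only in an ending like _2 or _b are one class to them, and where a whole thing is asked for, a point or a joint stands for the part that bears it (a point fixed in the world has none). Each returns a list of dicts, best first, with "confidence" (0 to 1); they miss things now and then, are a little off and sometimes report something else, mostly with a low value. They report only what shows in the picture. A call takes as long as a camera call. They do not tell look-alikes from the thing itself.
- ctrl.find_in(camera, target): "position" ([row, column] in pixels, amid what is visible of it).
- ctrl.trace(camera, target): "mask" (384x512 bool, what is visible of it) and "position" ([row, column] in pixels, amid what is visible of it).
- ctrl.place_of(camera, target): "position" ([row, column] in pixels: a listed point, or the origin of a listed thing).
The state is a dict: "clock": time; "qpos": joint angles; "qd": joint speeds; "tau": joint torques, N m; "eef_pos": TCP position; "tool_rot": TCP orientation; "force": force on the tool from outside, world axes, zero at the start; "torque": the same for the moment, N m; "width": finger opening in mm; "gripper_force": force on a finger pad.
Only numpy, scipy, OpenCV 4.12 (cv2) and the standard library are available. Lean on these libraries where they do the work, as an engineer would, in place of code of your own. Each camera call takes 0.05 s, during which the arm holds its last target. There are 200 camera calls.

### The job

Put the flat scraper away: it lies with its handle under the low steel riser and belongs blade first in the sloping slot of the bench holder, pushed fully home until the handle meets the slot's mouth, and left there. The handled pail of bolts left on the holder's step is in the way: lift it off, keep it upright, and leave it standing on the bench top right beside the holder. Leave the filter, the battery pack, the carburettor and the screwdriver where they are.

Things in the scene. Friction and masses are not known exactly. Their poses are not given: they have to be found in the camera images.
- scraper: flat scraper: black box-shaped handle 110 long x 26 wide x 20 thick, steel blade 75 x 40 wide x 5 thick going on from it at mid-thickness. Lies flat, handle wholly under the riser, most of the blade (midplane 10 mm up) showing. Origin on the underside below the shoulder (where blade and handle meet), +x to the blade's tip, y across, z up. About 200 g; centre of mass 23 mm behind the shoulder.
- scraper_shoulder (a point): centre of the shoulder, where blade and handle meet, 10 mm above the scraper's underside; axes as the scraper
- scraper_tip (a point): middle of the blade's front edge, 75 mm ahead of the shoulder
- riser: fixed low grey steel riser (a bridge over the bench), 140 deep x 146 wide x 39 high, open only in front; inside 130 wide x 34 high x 134 deep. Origin on the bench under the middle of its open front edge; the opening faces -x, the riser extends to +x; y along the opening.
- holder: fixed bench holder: base plate 84 wide x 14 thick, x = -43 to 152 mm. Its front part is the flat step on which the pail stands; the sloping slot block stands on the rear part, highest edge 82 mm above the bench. Origin on the bench under the step's middle; +x level, towards the slot (the way the scraper goes in), z up.
- slot: the holder's sloping slot block, 88 long x 64 wide x 36 thick, 30 degrees to level. Origin in the centre of the slot's mouth, 66 mm above the bench, 47 mm beyond the step's middle; +x along the slot, inwards and down, y across it, z square to it, upwards. Slot 44 wide (y) x 8.4 high (z) x 82 deep; the mouth's face is square to it, so the scraper's handle stops there.
- pail: small steel pail of bolts, rim 56 mm diameter (foot 50), 62 high, with a rigid arched handle: the grip is a level bar 10 wide (x) x 61 long (y) x 8 thick, its top 102 mm above the foot. Origin under the foot's centre, z up, bar along y. About 250 g. Starts on the holder's step, 14 mm above the bench.
- pail_handle (a point): middle of the pail's handle bar, 98 mm above its foot
- filter: bystander: round pleated air filter, 58 mm diameter x 55 high, standing on the bench; origin under its centre
- battery: bystander: battery pack 75 (x) x 60 (y) x 59 high on the bench; origin under its centre
- screwdriver: bystander: short screwdriver lying on the bench beside the holder: handle 70 long x 22 x 22, shaft 60 long x 6 thick; origin under the place where they meet, +x to the shaft's tip
- carburettor: bystander: small metal carburettor, 36 (x) x 63 (y) x 38 high, standing on top of the riser; origin under its centre
Things that resemble listed ones, but are neither listed nor needed, are in the scene too. What is shaped like the pail but blue or yellow is not meant. What is shaped like the scraper but orange or purple is not meant.

How it is judged (in metres and radians):
At the end, for the whole second after the job is handed in: The scraper rests in the holder's slot, blade first, in line with it within 0.14 rad, its shoulder within 8 mm of the mouth along the slot and 6 mm across. The pail stands upright (within 0.1 rad) on the bench top, its centre within 300 mm of the holder's origin. Both are at rest (x of scraper_shoulder in the frame of slot between -0.008 and 0.005 m and y of scraper_shoulder in the frame of slot between -0.006 and 0.006 m and z of scraper_shoulder in the frame of slot between -0.006 and 0.006 m and angle between the x axis of scraper and the x axis of slot, either way round below 0.14 rad and x of scraper_tip in the frame of slot above 0.06 m and linear speed of each of scraper, pail below 0.02 m/s and height (world z) of pail below 0.006 m and angle between pail's own z axis and vertical below 0.1 rad and horizontal distance between pail and holder below 0.3 m); the robot touches nothing.
It fails at once if the pail is tipped by more than 0.6 rad (angle between pail's own z axis and vertical above 0.6 rad).
It fails at once if the filter, battery pack, carburettor or screwdriver is moved by more than 30 mm (distance of any of filter, battery, carburettor, screwdriver from where it was at the start of the episode above 0.03 m).
It also fails if it takes over 67 s, if anything falls off the work surface, if the arm or the gripper's body presses on something with over 40 N, if the wrist force passes 120 N, or if a joint passes its speed limit or range.

## Working session

There is one attempt and no reset: what is moved stays moved. The work goes in short steps, Python scripts to look and compute and a shell command to move; the robot and the scene stay as the last step left them, time stands still between calls to the robot, and variables do not carry over. Pictures are saved under pics/ and viewed, at most 10 in all, crops included, and the job is handed in when it is done.

```bash
mkdir -p pics; ls; cat > h.py <<'E'
import numpy as np, cv2
from cell import ctrl
from scipy.spatial.transform import Rotation as R
def ray(im,rc):
    K=np.array(im["intrinsics"]);E=np.array(im["extrinsics"])
    r,c=rc; d=np.linalg.inv(K)@[c,r,1.]; d=np.array([d[0],-d[1],-d[2]])
    return E[:3,3],E[:3,:3]@d
def atz(im,rc,z):
    o,d=ray(im,rc); return o+d*(z-o[2])/d[2]
def proj(im,p):
    K=np.array(im["intrinsics"]);E=np.array(im["extrinsics"])
    q=np.linalg.inv(E)@np.r_[p,1]; q=K@[q[0],-q[1],-q[2]]; return q[1]/q[2],q[0]/q[2]
def save(im,n): cv2.imwrite(f"pics/{n}.png",im["img"][:,:,::-1])
E
python3 - <<'E'
from h import *
np.set_printoptions(precision=1,suppress=True)
s=ctrl.read_state();print(s)
ims={c:ctrl.get_image(c) for c in("scene","top")}
a=np.hstack([ims["scene"]["img"],ims["top"]["img"]])
for c in ims: print(c,ims[c]["extrinsics"],ims[c]["intrinsics"],ims[c].keys())
save(ims["top"],"top0");save(ims["scene"],"scene0")
Z=dict(scraper=0,scraper_shoulder=10,scraper_tip=10,riser=0,holder=0,slot=66,pail=14,pail_handle=112,filter=0,battery=0,screwdriver=0,carburettor=39)
for c in ims:
  for t in Z:
    for d in ctrl.place_of(c,t)[:4]:
      print(c,t,round(d["confidence"],2),np.array(d["position"]),atz(ims[c],d["position"],Z[t]))
E
```

```text
pics
{'clock': 0.0, 'qpos': array([ 1.1,  0.6,  0. ,  1.5, -0. ,  1. , -0. ]), 'qd': array([-0.,  0.,  0., -0., -0.,  0., -0.]), 'tau': array([  0. , -56.3,   1.2, -19.3,   0. ,   0. ,   0. ]), 'eef_pos': array([ 284.7, -583.6,  205.2]), 'tool_rot': array([-3.1,  0. ,  0.5]), 'force': array([0.8, 0.2, 0.2]), 'torque': array([-0.,  0.,  0.]), 'gripper_force': 0.0, 'width': 85.78278928044865}
scene [[   0.7   -0.5    0.5 1201.1]
 [   0.7    0.5   -0.5 -753.3]
 [   0.     0.7    0.7  960.6]
 [   0.     0.     0.     1. ]] [[408.6   0.  257.2]
 [  0.  408.6 191.5]
 [  0.    0.    1. ]] dict_keys(['img', 'intrinsics', 'extrinsics'])
top [[   0.     1.    -0.2  339.9]
 [  -1.     0.     0.   -72.6]
 [   0.     0.2    1.  1158.7]
 [   0.     0.     0.     1. ]] [[395.2   0.  255.9]
 [  0.  395.2 189.8]
 [  0.    0.    1. ]] dict_keys(['img', 'intrinsics', 'extrinsics'])
scene scraper 0.95 [311.  186.7] [ 675.7 -486.2    0. ]
scene scraper 0.81 [195.7 205.8] [ 368.  -178.1    0. ]
scene scraper 0.47 [145.7 306.6] [413.5 286.7   0. ]
scene scraper_shoulder 0.63 [191.1 206. ] [ 359.4 -169.6   
[... 1731 characters left out ...]
9 298.9] [ 305. -224.   10.]
top riser 0.82 [183.6 311.2] [ 555.4 -264.4    0. ]
top holder 0.57 [193.8 143.6] [517.9 232.    0. ]
top slot 0.62 [209.2 137.2] [464.5 229.8  66. ]
top pail 0.75 [143.3 115.5] [666.4 319.7  14. ]
top pail 0.61 [192.6 144.6] [519.3 225.6  14. ]
top pail 0.59 [166.1 184.4] [600.1 113.2  14. ]
top pail_handle 0.81 [186.7 136.4] [519.6 222.7 112. ]
top pail_handle 0.7 [137.6 107.2] [654.1 309.6 112. ]
top pail_handle 0.65 [156.3 181.3] [604.9 106.7 112. ]
top filter 0.58 [149.2 219.3] [657.1  12.6   0. ]
top battery 0.88 [219.6 217.8] [444.3  11.8   0. ]
top screwdriver 0.54 [214.3 180.4] [458.6 121.5   0. ]
top carburettor 0.57 [146.  313.8] [ 660.6 -267.1   39. ]
```

View pics/top0.png

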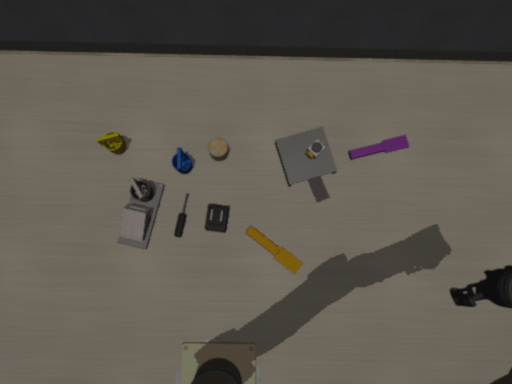

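View pics/scene0.png

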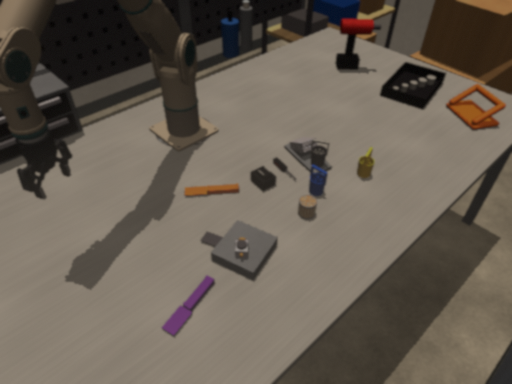

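Top view: steel pail on the holder at (188,141), the grey blade poking out of the riser at (188,318).
Pail look-alikes: blue (162,182) and yellow (142,113). Scraper look-alikes: orange (250,275) and purple (147,380). I choose the steel pail on the step and the grey blade under the riser. Next is a close crop to check.

```bash
python3 - <<'E'
from h import *
np.set_printoptions(precision=2,suppress=True)
a=cv2.imread("pics/top0.png");b=cv2.imread("pics/scene0.png")
f=lambda i,r,c:cv2.resize(i[r:r+75,c:c+75],(400,400),interpolation=cv2.INTER_CUBIC)
x=np.hstack([f(a,170,100),f(a,135,270)])
cv2.imwrite("pics/crop0.png",np.clip(x*1.6,0,255).astype(np.uint8))
print(ctrl.read_state()["tool_rot"])
E
```

```text
[-3.14 -0.    0.45]
```

View pics/crop0.png

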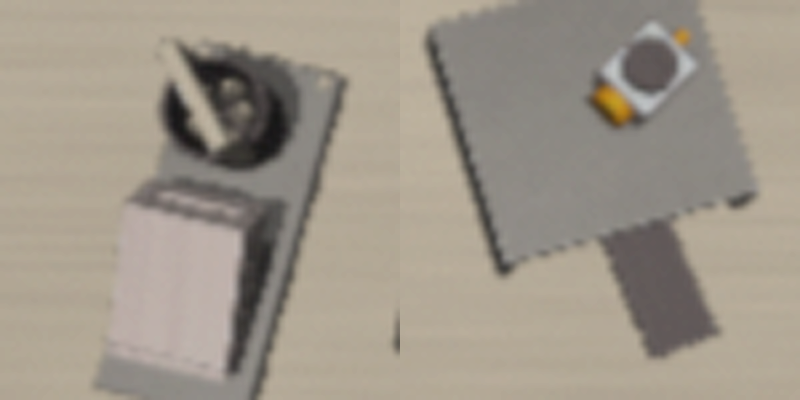

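The crop shows the steel pail on the step, its bar running from top-view pixel (178,131) to (198,141). On the right, the grey blade's tip corners are near (202,323) and (197,335). Now computing poses.

```bash
python3 - <<'E'
from h import *
np.set_printoptions(precision=2,suppress=True)
im=ctrl.get_image("top")
s=75/400
L=lambda x,y,z:atz(im,(170+y*s,100+x*s),z)
Q=lambda x,y,z:atz(im,(135+y*s,270+(x-400)*s),z)
a,b=L(168,42,114),L(218,152,114);print("bar",a,b,(a+b)/2,np.arctan2(*(b-a)[1::-1]))
a,b=L(340,80,14),L(262,390,14);print("holder edge",a,b,np.arctan2(*(b-a)[1::-1]))
for p in[(505,268),(752,195),(432,40)]:print("riser",Q(*p,39))
a,b=Q(655,358,12),Q(718,332,12);print("tip",a,b,(a+b)/2)
a2,b2=Q(605,240,12),Q(675,220,12);print(np.arctan2(*(a-a2)[1::-1]),np.arctan2(*(b-b2)[1::-1]))
E
```

```text
bar [543.01 236.56 114.  ] [487.66 208.48 114.  ] [515.34 222.52 114.  ] -2.6720514188046143
holder edge [542.56 171.18  14.  ] [373.53 204.63  14.  ] 2.946203527192083
riser [ 542.42 -195.54   39.  ]
riser [ 584.77 -330.85   39.  ]
riser [ 669.4  -155.85   39.  ]
tip [ 498.06 -281.12   12.  ] [ 513.   -316.31   12.  ] [ 505.53 -298.72   12.  ]
-2.7547491350184683 -2.794388449248132
```

```bash
python3 -m crank '[[[0.96,-0.67,-0.07,0],[0.96,-0.67,-0.07,0],[0.96,-0.67,-0.07,0],[0.96,-0.67,-0.07,0],[0.96,-0.67,-0.07,0],[0.96,-0.67,-0.07,0],[0.96,-0.67,-0.07,0],[0.96,-0.67,-0.07,0],[0.96,-0.67,-0.07,0],[0.96,-0.67,-0.07,0],[0.96,-0.67,-0.07,0],[0.96,-0.67,-0.07,0]]]' -1
python3 -m crank '[[[0.9,-0.9,0,0],[0.7,-0.95,0,0],[0.7,-0.95,0,0],[0.7,-0.95,0,0],[0.6,-0.95,0,0],[0.5,-0.95,0,0],[0.5,-0.95,0,0],[0.5,-0.95,0,0],[0.5,-0.95,0,0],[0.5,-0.95,0,0],[0.5,-0.95,0,0],[0.5,-0.95,0,0]]]'
```

```text
clock: 2.35
eef_pos: [456.3, -276.0, 227.4]
tool_rot: [3.141, -0.0, 0.454]
force: [0.9, 0.0, -0.3]
width: 84.9
gripper_force: 0.0
clock: 3.35
eef_pos: [490.9, 56.8, 227.4]
tool_rot: [3.141, -0.001, 0.454]
force: [0.2, 0.1, -1.2]
width: 85.7
gripper_force: 0.0
```

```bash
python3 -m crank '[[[0.6,-0.9,0,0],[0.6,-0.9,0,0],[0.6,-0.9,0,0],[0.6,-0.9,0,0],[0.6,-0.9,0,0],[0.6,-0.9,0,0],[0,0,0,0],[0,0,0,0]]]'
cat > look.py <<'E'
from h import *
import sys
np.set_printoptions(precision=1,suppress=True)
Z=dict(scraper=0,scraper_shoulder=10,scraper_tip=10,riser=0,holder=0,slot=66,pail=14,pail_handle=112,screwdriver=0)
def look(c,ts,n=None,z={}):
  im=ctrl.get_image(c)
  if n: save(im,n)
  for t in ts:
    for d in ctrl.place_of(c,t)[:3]:
      print(c,t,round(d["confidence"],2),np.array(d["position"]),atz(im,d["position"],{**Z,**z}[t]))
  return im
E
python3 -c "
from look import *
look('wrist',['pail_handle','slot','holder','screwdriver'],'w1')"
```

```text
clock: 4.02
eef_pos: [512.3, 218.1, 227.0]
tool_rot: [-3.141, -0.0, 0.457]
force: [0.1, -0.6, 0.1]
width: 85.6
gripper_force: 0.0
wrist pail_handle 0.82 [145.8 376. ] [601.7 120.9 112. ]
wrist pail_handle 0.76 [173.  252.4] [519.8 222.6 112. ]
wrist pail_handle 0.42 [135.3 424.7] [632.5  82.3 112. ]
wrist slot 0.83 [197.6 227.9] [467.7 231.8  66. ]
wrist holder 0.17 [133.7 426.6] [656.9  14.5   0. ]
wrist screwdriver 0.73 [218.1 302.5] [466.2 109.5   0. ]
```

View pics/w1.png

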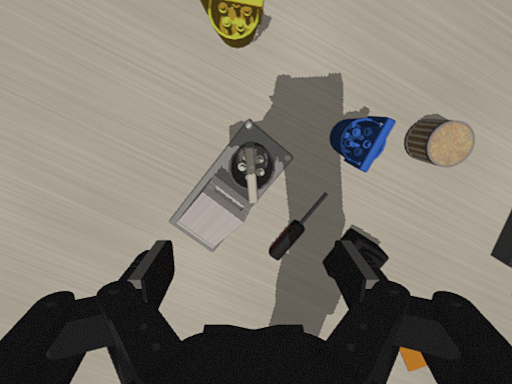

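The wrist view shows the pail at (168,252) with the bar along the picture's vertical, so it lies across the closing line. The slot mouth is at (198,228), and the blue and yellow pails are apart. Descending on the bar.

```bash
python3 -m crank '[[[0.15,-0.03,0.9,0],[0.15,-0.03,0.9,0],[0,0,0.9,0],[0,0,0.9,0],[0,0,0.9,0],[0,0,0.5,0],[0,0,0.25,0],[0,0,0,0]]]'
python3 -m crank '[[[0,0,0,0],[0,0,0,0],[0,0,0,0],[0,0,0,0],[0,0,0,0],[0,0,0,0],[0,0,0,0],[0,0,0,0],[0,0,0,0]]]' 1
python3 - <<'E'
from look import *
im=ctrl.get_image("wrist"); 
E
```

```text
clock: 4.93
eef_pos: [518.0, 219.7, 94.7]
tool_rot: [3.141, 0.003, 0.453]
force: [-0.9, -0.1, 0.4]
width: 85.4
gripper_force: 0.0
clock: 5.68
eef_pos: [518.7, 221.0, 95.9]
tool_rot: [3.142, -0.0, 0.454]
force: [0.1, -0.7, -0.3]
width: 0.1
gripper_force: 0.0
```

```bash
python3 - <<'E'
from look import *
w=look('wrist',['pail_handle']); t=look('top',['pail_handle'])
s=look('scene',['pail_handle'])
f=lambda i,r,c,n:cv2.resize(i["img"][r:r+n,c:c+n,::-1],(400,400),interpolation=cv2.INTER_CUBIC)
cv2.imwrite("pics/c2.png",np.hstack([cv2.resize(w["img"][:,:,::-1],(400,400)),f(s,110,260,100)]))
E
```

```text
wrist pail_handle 0.66 [237.1 250. ] [516.8 222.  112. ]
wrist pail_handle 0.65 [181.3 460. ] [601.4 129.  112. ]
top pail_handle 0.72 [159.8 179.9] [595.1 110.1 112. ]
top pail_handle 0.69 [137.8 107.7] [653.5 308.2 112. ]
top pail_handle 0.66 [187.7 136. ] [516.9 223.6 112. ]
scene pail_handle 0.92 [142.3 317.6] [518.3 208.7 112. ]
scene pail_handle 0.75 [150.8 371.2] [674.3 306.7 112. ]
scene pail_handle 0.72 [170.6 320.2] [623.2  97.2 112. ]
```

View pics/c2.png

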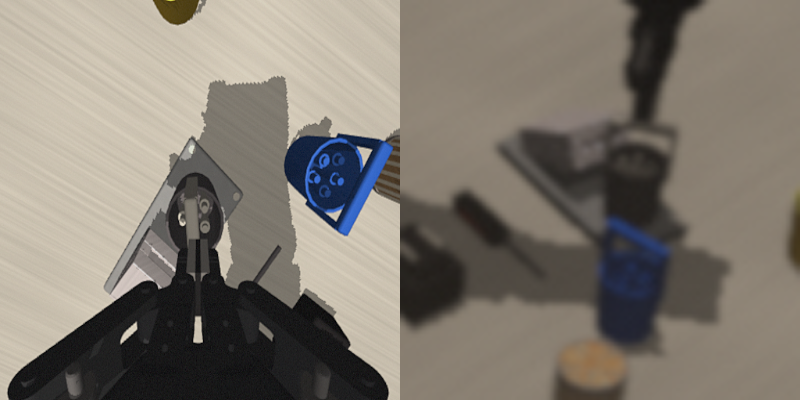

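```bash
python3 - <<'E'
from look import *
st=ctrl.read_state();p=st["eef_pos"];print(st["width"],p)
for c in("wrist","scene","top"):
  im=ctrl.get_image(c);print(c,[np.array(proj(im,q)) for q in (p,p+[0,0,19],[518,222,112])])
  print("cam",np.array(im["extrinsics"])[:3,3], im["intrinsics"][0])
  if c!="wrist":
    m=[d for d in ctrl.trace(c,"pail") if abs(d["position"][1]-(316 if c=="scene" else 141))<9 and abs(d["position"][0]-(158 if c=="scene" else 190))<14]
    if m:
      r,cc=np.nonzero(m[0]["mask"]);print("mask rows",r.min(),r.max(),cc.min(),cc.max())
im=ctrl.get_image("wrist");x=im["img"][150:384,170:340,::-1];cv2.imwrite("pics/c3.png",cv2.resize(np.clip(x*1.8,0,255).astype(np.uint8),None,fx=2.5,fy=2.5))
E
```

```text
0.3113773936246911 [518.6 220.9  95.8]
wrist [array([224.6, 252.9]), array([237.4, 252.9]), array([235.5, 250.9])]
cam [585.2 253.3 263.4] [272.5   0.  253. ]
scene [array([144.7, 319.4]), array([140.3, 320. ]), array([140.7, 320. ])]
cam [1201.1 -753.3  960.6] [408.6   0.  257.2]
mask rows 139 166 311 329
top [array([188.1, 138.7]), array([186.9, 136.8]), array([187.3, 136.6])]
cam [ 339.9  -72.6 1158.7] [395.2   0.  255.9]
mask rows 183 201 130 153
```

View pics/c3.png

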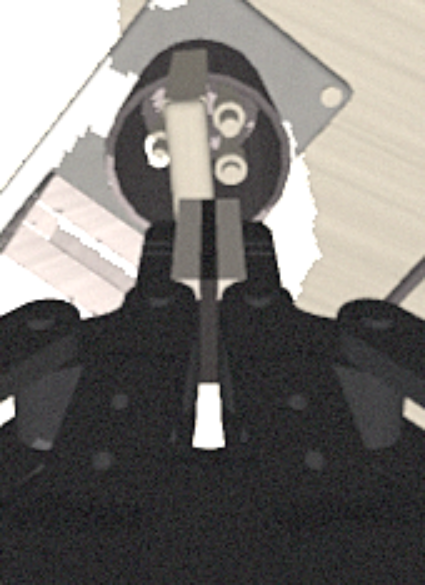

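The shut finger tips show just at the bar's top edge in both views and not around it, so the grasp closed above the bar. Opening, going lower, and closing again.

```bash
python3 -m crank '[[[0,0,0,0],[0,0,0,0],[0,0,0,0],[0,0,0,0],[0,0,0,0],[0,0,0.3,0],[0,0,0.3,0],[0,0,0,0]]]' -1
python3 -m crank '[[[0,0,0,0],[0,0,0,0],[0,0,0,0],[0,0,0,0],[0,0,0,0],[0,0,0,0],[0,0,0,0],[0,0,0,0],[0,0,0,0]]]' 1
python3 - <<'E'
from look import *
im=ctrl.get_image("wrist");x=im["img"][130:384,130:360,::-1];y=ctrl.get_image("scene")["img"][110:180,280:350,::-1]
cv2.imwrite("pics/c4.png",np.hstack([cv2.resize(np.clip(x*1.8,0,255).astype(np.uint8),(400,440)),cv2.resize(np.clip(y*1.8,0,255).astype(np.uint8),(400,440))]))
E
```

```text
clock: 7.0
eef_pos: [517.5, 220.4, 79.1]
tool_rot: [-3.142, 0.003, 0.454]
force: [0.0, 0.4, -0.5]
width: 85.4
gripper_force: 0.0
clock: 7.75
eef_pos: [519.1, 221.3, 81.1]
tool_rot: [-3.141, -0.001, 0.454]
force: [0.8, 1.1, 1.8]
width: 8.0
gripper_force: 60.0
```

View pics/c4.png

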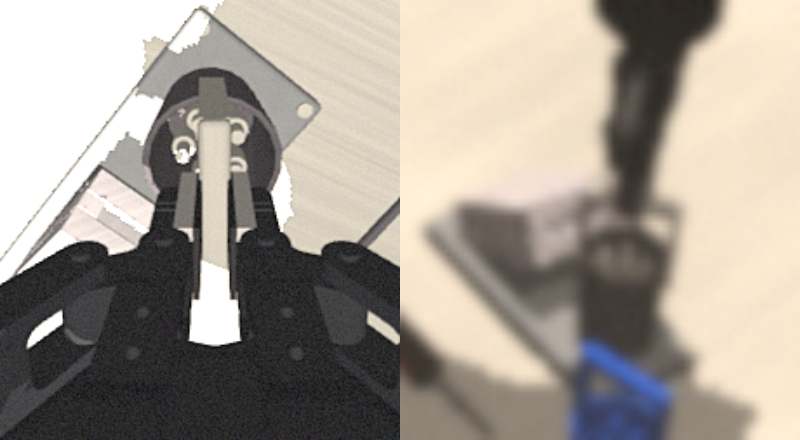

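The wrist view shows the bar held between the pads (at about (170,215) in the crop; 8 mm, 60 N), so the tips sit about 20 mm higher than the TCP reading suggests. Lifting the pail off and to the holder's +y side.

```bash
python3 -m crank '[[[0,0,-0.2,0],[0,0,-0.4,0],[0,0,-0.4,0],[0,0,-0.4,0],[0,0,-0.2,0],[0,0,0,0],[0.1,-0.3,0,0],[0.2,-0.6,0,0],[0.25,-0.7,0,0],[0.25,-0.7,0,0],[0.25,-0.7,0,0],[0.2,-0.6,0,0]]]'
python3 -m crank '[[[0.15,-0.4,0,0],[0,-0.2,0,0],[0,0,0,0],[0,0,0.3,0],[0,0,0.4,0],[0,0,0.4,0],[0,0,0.4,0],[0,0,0.2,0],[0,0,0.1,0],[0,0,0,0]]]'
```

```text
clock: 8.85
eef_pos: [506.2, 317.7, 120.3]
tool_rot: [-3.141, 0.001, 0.455]
force: [0.6, 0.4, -2.5]
width: 8.0
gripper_force: 59.6
clock: 9.68
eef_pos: [503.7, 330.1, 74.8]
tool_rot: [3.141, 0.002, 0.453]
force: [-0.3, 0.6, -1.4]
width: 8.2
gripper_force: 59.6
```

```bash
python3 -m crank '[[[0,0,0.1,0],[0,0,0.08,0],[0,0,0.08,0],[0,0,0.04,0],[0,0,0,0]]]'
python3 - <<'E'
from look import *
look('top',['pail','pail_handle'],z=dict(pail=0,pail_handle=98))
look('scene',['pail','pail_handle'],z=dict(pail=0,pail_handle=98))
E
```

```text
clock: 10.1
eef_pos: [504.0, 330.7, 68.3]
tool_rot: [3.142, 0.0, 0.454]
force: [-0.6, -0.6, -1.5]
width: 8.0
gripper_force: 59.6
top pail 0.87 [166.8 181.8] [601.  123.1   0. ]
top pail 0.67 [197.6 107.3] [505.2 337.2   0. ]
top pail 0.61 [146.1 114.3] [661.6 327.5   0. ]
top pail_handle 0.93 [139.  106.5] [654.2 316.3  98. ]
top pail_handle 0.73 [158.9 178.8] [601.  115.7  98. ]
top pail_handle 0.5 [193.1  97.9] [503.1 328.5  98. ]
scene pail 0.95 [193.3 316.7] [616.5 107.5   0. ]
scene pail 0.79 [153.1 334.6] [517.6 330.4  -0. ]
scene pail 0.77 [174.4 363. ] [666.1 307.2   0. ]
scene pail_handle 0.96 [171.4 318.3] [612.1 103.6  98. ]
scene pail_handle 0.86 [151.8 367.6] [660.5 310.2  98. ]
scene pail_handle 0.84 [131.  334.6] [504.3 324.6  98. ]
```

```bash
python3 -m crank '[[[0,0,0.06,0],[0,0,0.04,0],[0,0,0,0]]]'; python3 -m crank '[[[0,0,0.04,0],[0,0,0,0]]]'
```

```text
clock: 10.65
eef_pos: [504.4, 331.9, 67.0]
tool_rot: [-3.141, -0.002, 0.454]
force: [-2.3, 0.0, 5.6]
width: 7.5
gripper_force: 60.6
clock: 10.82
eef_pos: [504.5, 332.4, 66.8]
tool_rot: [-3.14, -0.003, 0.454]
force: [-3.1, 0.8, 11.4]
width: 7.9
gripper_force: 61.3
```

```bash
python3 -m crank '[[[0,0,-0.05,0],[0,0,0,0],[0,0,0,0],[0,0,0,0],[0,0,0,0],[0,0,-0.5,0],[0,0,-0.9,0],[0,0,-1,0],[0,0,-1,0],[0,0,-1,0],[0,0,-1,0],[0,0,-0.5,0]]]' -1
python3 -m crank '[[[-0.4,0.95,0,0],[-0.4,0.95,0,0],[-0.4,0.95,0,0],[-0.4,0.95,0,0],[-0.4,0.95,0,0],[-0.4,0.95,0,0],[-0.4,0.95,0,0],[-0.4,0.95,0,0],[-0.4,0.95,0,0],[-0.4,0.95,0,0],[-0.4,0.95,0,0],[-0.4,0.95,0,0]]]'
python3 -m crank '[[[-0.4,0.95,0,0],[-0.4,0.95,0,0],[-0.4,0.95,0,0],[-0.4,0.95,0,0],[-0.4,0.95,0,0],[-0.4,0.95,0,0],[-0.4,0.95,0,0],[-0.4,0.95,0,0],[-0.4,0.95,0,0],[-0.4,0.95,0,0],[0,0,0,0],[0,0,0,0]]]'
python3 - <<'E'
from look import *
w=look('wrist',['scraper_tip','scraper_shoulder','riser'],'w5')
look('top',['pail'],z=dict(pail=0))
im=w
d=[m for m in ctrl.trace('wrist','scraper')]
for m in d[:3]:
  r,c=np.nonzero(m["mask"]);p=np.array([atz(im,q,12)[:2] for q in zip(r,c)],np.float32)
  print(m["confidence"],m["position"],len(r),cv2.minAreaRect(p),cv2.boxPoints(cv2.minAreaRect(p)).tolist())
E
```

```text
clock: 11.82
eef_pos: [505.4, 331.6, 217.9]
tool_rot: [-3.141, -0.005, 0.454]
force: [0.7, 1.0, -0.1]
width: 85.2
gripper_force: 0.0
clock: 12.82
eef_pos: [521.2, 20.6, 214.6]
tool_rot: [3.141, -0.001, 0.454]
force: [0.8, -0.2, -0.2]
width: 85.8
gripper_force: 0.0
clock: 13.82
eef_pos: [534.9, -237.3, 214.2]
tool_rot: [3.141, 0.0, 0.45]
force: [0.5, 0.2, 0.3]
width: 85.3
gripper_force: 0.0
wrist scraper_tip 0.96 [162.4 509.8] [ 692.  -555.8   10. ]
wrist scraper_tip 0.84 [288.9 179.8] [ 302.2 -219.8   10. ]
wrist scraper_tip 0.76 [199.8 282.9] [ 507.4 -298.7   10. ]
wrist scraper_shoulder 0.87 [143.2 286.4] [ 581.  -265.5   10. ]
wrist scraper_shoulder 0.65 [250.2 159.1] [ 353.3 -166.1   10. ]
wrist riser 0.88 [150.9 280.3] [ 567.3 -264.4    0. ]
top pail 0.74 [145.3 117.9] [664.3 316.9   0. ]
top pail 0.64 [166.5 183.1] [602.  119.3   0. ]
top pail 0.61 [197.4 109. ] [505.8 332.3   0. ]
0.9 [152.8, 455.1] 3247 ((665.8536376953125, -465.95452880859375), (40.22574234008789, 189.78469848632812), 15.22838306427002) [[621.5219116210938, -379.6771545410156], [671.3721313476562, -562.7979125976562], [710.1853637695312, -552.23193359375], [660.3351440429688, -369.11114501953125]]
0.74 [178.9, 285.2] 1291 ((535.9325561523438, -285.60791015625), (65.2597427368164, 40.6806640625), 21.484039306640625) [[498.120361328125, -278.63128662109375], [513.019287109375, -316.48541259765625], [573.7447509765625, -292.58453369140625], [558.8458251953125, -254.73040771484375]]
```

View pics/w5.png

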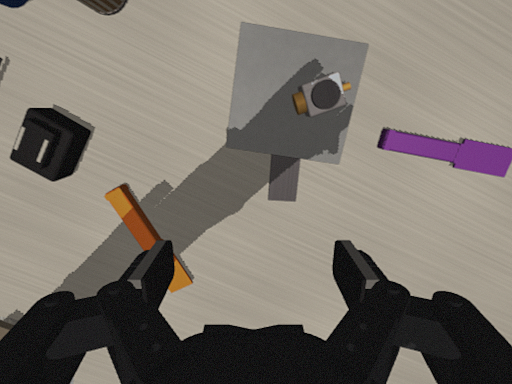

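Wrist view: grey blade at (178,285), tip at (200,283); orange (230,150) and purple (155,450) are apart. Moving above the blade, turning and descending.

```bash
python3 -m crank '[[[-0.5,0.9,0.8,0.5],[-0.5,0.85,0.8,0.44],[0,0,1,0],[0,0,1,0],[0,0,1,0],[0,0,1,0],[0,0,1,0],[0,0,0.8,0],[0,0,0.5,0],[0,0,0,0],[0,0,0,0]]]'
```

```text
clock: 15.08
eef_pos: [531.2, -285.3, 16.1]
tool_rot: [-3.141, 0.0, 0.379]
force: [-0.3, -0.3, 0.7]
width: 85.7
gripper_force: 0.0
```

```bash
python3 -m crank '[[[0,0,0.2,0],[0,0,0.1,0],[0,0,0,0]]]';python3 -m crank '[[[0,0,0.1,0],[0,0,0.1,0],[0,0,0,0]]]'; python3 - <<'E'
from look import *
im=ctrl.get_image("wrist")
for m in ctrl.trace('wrist','scraper')[:3]:
  r,c=np.nonzero(m["mask"]);p=np.array([atz(im,q,12)[:2] for q in zip(r,c)],np.float32)
  print(m["confidence"],m["position"],len(r),cv2.minAreaRect(p))
save(im,"w6")
E
```

```text
clock: 15.33
eef_pos: [531.5, -285.7, 9.2]
tool_rot: [3.141, -0.001, 0.379]
force: [0.5, -0.2, 0.1]
width: 85.3
gripper_force: 0.0
clock: 15.58
eef_pos: [531.0, -285.5, 3.4]
tool_rot: [-3.141, 0.0, 0.379]
force: [-0.1, -0.0, 0.0]
width: 85.1
gripper_force: 0.0
0.84 [123.3, 488.9] 2327 ((644.8751831054688, -386.2228088378906), (28.41791534423828, 32.11777877807617), 14.816285133361816)
0.64 [330.0, 2.6] 135 ((391.9046630859375, -148.20294189453125), (19.584102630615234, 6.952740669250488), 6.434619903564453)
0.58 [225.1, 256.3] 5632 ((534.66552734375, -286.177490234375), (63.52841567993164, 40.540260314941406), 22.17525291442871)
```

View pics/w6.png

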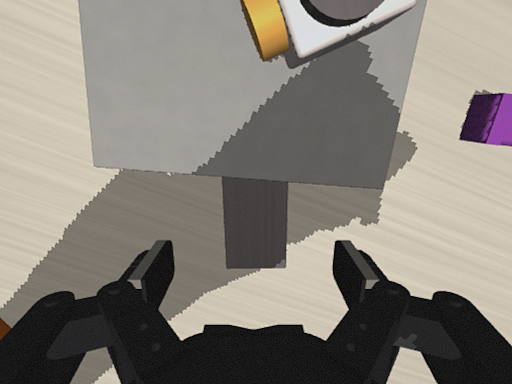

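The blade is centred between the fingers (column 256, tip at row 268) and the angle is right. Lowering on while watching the force.

```bash
python3 -m crank '[[[0,0,0.15,0],[0,0,0.1,0],[0,0,0,0]]]';python3 -m crank '[[[0,0,0.15,0],[0,0,0.1,0],[0,0,0,0]]]'; python3 -m crank '[[[0,0,0.1,0],[0,0,0,0]]]'
```

```text
clock: 15.93
eef_pos: [530.7, -285.4, -3.3]
tool_rot: [-3.141, 0.001, 0.379]
force: [-1.5, -1.0, -0.6]
width: 85.2
gripper_force: 0.0
clock: 16.18
eef_pos: [530.7, -285.4, -9.6]
tool_rot: [-3.141, 0.001, 0.379]
force: [-0.2, -0.6, -0.4]
width: 85.5
gripper_force: 0.0
clock: 16.35
eef_pos: [530.9, -285.5, -11.8]
tool_rot: [-3.141, 0.0, 0.379]
force: [0.5, -1.0, 0.2]
width: 85.4
gripper_force: 0.0
```

```bash
python3 -m crank '[[[0,0,0.1,0],[0,0,0.05,0],[0,0,0,0]]]';python3 -m crank '[[[0,0,0.1,0],[0,0,0.1,0],[0,0,0,0]]]'; python3 -m crank '[[[0,0,0.05,0],[0,0,0.0,0]]]'
```

```text
clock: 16.6
eef_pos: [530.9, -285.5, -15.4]
tool_rot: [-3.141, 0.0, 0.379]
force: [-0.1, 0.0, -0.0]
width: 85.4
gripper_force: 0.0
clock: 16.85
eef_pos: [530.8, -285.4, -20.6]
tool_rot: [-3.141, 0.0, 0.379]
force: [-0.3, 0.5, 0.7]
width: 85.3
gripper_force: 0.0
clock: 17.02
eef_pos: [531.0, -285.5, -21.6]
tool_rot: [-3.141, 0.0, 0.379]
force: [-0.6, -0.2, -0.2]
width: 85.4
gripper_force: 0.0
```

Mystery offset confirmed: no bench contact at −22. Closing.

```bash
python3 -m crank '[[[0,0,0,0],[0,0,0,0],[0,0,0,0],[0,0,0,0],[0,0,0,0],[0,0,0,0]]]' 1
```

```text
clock: 17.52
eef_pos: [531.2, -285.7, -21.1]
tool_rot: [3.141, -0.0, 0.378]
force: [-0.8, 0.7, 1.3]
width: 37.9
gripper_force: 59.9
```

```bash
python3 -m crank '[[[-0.2,0,0,0],[-0.4,0,0,0],[-0.6,0,0,0],[-0.7,0,0,0],[-0.7,0,0,0],[-0.7,0,0,0],[-0.7,0,0,0],[-0.7,0,0,0],[-0.7,0,0,0],[-0.6,0,0,0],[-0.3,0,0,0],[0,0,0,0]]]'
python3 - <<'E'
from look import *
look('top',['scraper_tip','scraper_shoulder'])
E
```

```text
clock: 18.52
eef_pos: [381.4, -345.0, -21.2]
tool_rot: [-3.141, 0.003, 0.375]
force: [-2.3, -1.0, 3.0]
width: 37.7
gripper_force: 60.2
top scraper_tip 0.83 [141.1 410.1] [ 689.1 -566.3   10. ]
top scraper_tip 0.74 [251.6 345.3] [ 355.2 -358.8   10. ]
top scraper_shoulder 0.9 [229.  334.6] [ 419.9 -329.3   10. ]
top scraper_shoulder 0.75 [146.3 382.7] [ 671.4 -481.6   10. ]
top scraper_shoulder 0.63 [248.9 278.2] [ 361.  -164.7   10. ]
```

```bash
python3 -m crank '[[[0,0,0,0],[0,0,0,0],[0,0,0,0],[0,0,0,0],[0.4,0,-0.1,0],[0.7,0,0,0],[0.8,0,0,0],[0.8,0,0,0],[0.7,0,0,0],[0.48,0,0,0],[0,0,0,0],[0,0,0,0]]]' -1
python3 - <<'E'
from look import *
im=look('top',['scraper_tip','scraper_shoulder'])
im=look('wrist',['scraper_tip','scraper_shoulder'])
E
python3 -m crank '[[[0,0,0,0],[0,0,0,0],[0,0,0,0],[0,0,0,0],[0,0,0,0],[0,0,0,0],[0,0,0,0]]]' 1
```

```text
clock: 19.67
eef_pos: [475.2, -307.4, -18.9]
tool_rot: [-3.141, 0.0, 0.38]
force: [-1.2, -0.4, 0.7]
width: 85.3
gripper_force: 0.0
top scraper_tip 0.7 [142.5 407.2] [ 684.6 -557.1   10. ]
top scraper_tip 0.61 [268.1 299.5] [ 307.2 -225.7   10. ]
top scraper_shoulder 0.77 [251.7 278.4] [ 353.  -165.3   10. ]
top scraper_shoulder 0.69 [149.7 385.7] [ 660.9 -490.3   10. ]
top scraper_shoulder 0.45 [225.9 336.1] [ 429.  -333.9   10. ]
wrist scraper_shoulder 0.8 [313.6 255. ] [ 430.2 -327.2   10. ]
clock: 20.55
eef_pos: [475.1, -308.1, -18.6]
tool_rot: [3.141, -0.0, 0.379]
force: [-0.3, 1.3, 4.6]
width: 24.4
gripper_force: 59.6
```

```bash
python3 -m crank '[[[0,0,-0.4,0],[0,0,-0.6,0],[0,0,-0.6,0],[0,0,-0.4,0],[0.4,0,0,0],[0.7,0,0,0],[0.7,0,0,0],[0.6,0,0,0],[0,0,0,0],[0,0,0.2,0],[0,0,0.2,0],[0,0,0,0]]]'
python3 -m crank '[[[0,0,0.15,0],[0,0,0.1,0],[0,0,0,0]]]'
python3 -m crank '[[[0,0,0.1,0],[0,0,0.1,0],[0,0,0,0]]]'
```

```text
clock: 21.55
eef_pos: [529.8, -285.8, 20.1]
tool_rot: [-3.141, 0.001, 0.378]
force: [0.6, 1.1, 1.0]
width: 24.7
gripper_force: 59.7
clock: 21.8
eef_pos: [528.6, -286.9, 15.1]
tool_rot: [-3.141, 0.002, 0.377]
force: [-3.4, 1.9, 6.6]
width: 24.4
gripper_force: 61.1
clock: 22.05
eef_pos: [527.7, -287.6, 10.2]
tool_rot: [-3.141, 0.004, 0.376]
force: [-4.5, -1.1, 7.0]
width: 24.5
gripper_force: 61.8
```

```bash
python3 -m crank '[[[0,0,0.1,0],[0,0,0.08,0],[0,0,0,0]]]'
python3 - <<'E'
from look import *
for c in('top','scene','wrist'):
  im=ctrl.get_image(c)
  for t in('scraper_shoulder','scraper_tip'):
    for d in ctrl.place_of(c,t)[:4]:
      print(c,t,d["confidence"],d["position"],atz(im,d["position"],10))
E
```

```text
clock: 22.3
eef_pos: [527.5, -287.9, 6.9]
tool_rot: [-3.141, 0.004, 0.375]
force: [-7.6, -0.3, 15.1]
width: 24.5
gripper_force: 63.4
top scraper_shoulder 0.87 [249.1, 278.6] [ 360.4 -165.8   10. ]
top scraper_shoulder 0.66 [147.1, 383.9] [ 669.  -485.1   10. ]
top scraper_tip 0.97 [142.1, 410.4] [ 686. -567.   10.]
scene scraper_shoulder 0.96 [229.4, 193.3] [ 468.4 -306.    10. ]
scene scraper_tip 0.73 [188.5, 184.1] [ 298.6 -216.2   10. ]
scene scraper_tip 0.7 [227.3, 177.9] [ 429.1 -335.6   10. ]
scene scraper_tip 0.59 [333.0, 167.7] [ 698.2 -559.5   10. ]
wrist scraper_shoulder 0.95 [364.6, 22.4] [ 351.1 -162.7   10. ]
wrist scraper_shoulder 0.73 [296.2, 253.2] [ 477. -308.   10.]
wrist scraper_shoulder 0.65 [286.6, 253.8] [ 484.7 -305.5   10. ]
```

```bash
python3 -m crank '[[[0,0,-0.3,0],[0,0,-0.8,0],[-0.3,0,-1,0],[-0.6,0,-1,0],[-0.6,0,-1,0],[0,0,-1,0],[0,0,-0.8,0],[0,0,-0.5,0],[0,0,0,0]]]'
python3 - <<'E'
from look import *
def T(p,rpy):
  M=np.eye(4);M[:3,:3]=R.from_euler('xyz',rpy).as_matrix();M[:3,3]=p;return M
st=ctrl.read_state();w=ctrl.get_image("wrist")
X=np.linalg.inv(T(st["eef_pos"],st["tool_rot"]))@np.array(w["extrinsics"])
w1=dict(intrinsics=w["intrinsics"],extrinsics=T([512.3,218.1,227],[-3.141,0,.457])@X,img=cv2.imread("pics/w1.png"))
t=dict(ctrl.get_image("top"))
lsd=cv2.createLineSegmentDetector()
for n,i,box in(("w1",w1,(110,260,160,300)),("top",t,(170,255,110,170))):
  g=cv2.cvtColor(i["img"],cv2.COLOR_BGR2GRAY);r0,r1,c0,c1=box
  k=4;L=lsd.detect(cv2.resize(g[r0:r1,c0:c1],None,fx=k,fy=k,interpolation=cv2.INTER_CUBIC))[0][:,0]/k
  for x1,y1,x2,y2 in L:
    if np.hypot(x2-x1,y2-y1)<12: continue
    p=[(y1+r0,x1+c0),(y2+r0,x2+c0)]
    a,b=[atz(i,q,14)[:2] for q in p]
    print(n,np.array(p).ravel(),a,b,"ang %.3f"%(np.arctan2(*(b-a)[::-1])%np.pi))
for c in("top","scene"):
  i=ctrl.get_image(c)
  for d in ctrl.place_of(c,"slot")[:1]:print(c,d["position"],atz(i,d["position"],66))
  for d in ctrl.place_of(c,"holder")[:1]:print(c,d["position"],atz(i,d["position"],0))
E
```

```text
clock: 23.5
eef_pos: [496.9, -301.0, 168.2]
tool_rot: [3.137, -0.003, 0.378]
force: [0.1, 0.2, -2.2]
width: 24.5
gripper_force: 61.2
w1 [242.1 172.  259.6 173.8] [346.1 276.2] [318.5 262.5] ang 0.463
w1 [236.1 299.9 259.8 279. ] [442.4 103.4] [391.6 113.1] ang 2.953
w1 [243.5 272.5 229.  284.6] [412.5 135.5] [442.5 130.2] ang 2.967
w1 [193.3 256.7 174.5 255.8] [474.7 193.7] [499.4 207.3] ang 0.504
w1 [192.5 201.7 221.3 178.1] [440.4 266.3] [382.8 280.5] ang 2.900
w1 [186.5 247.8 202.6 249.4] [478.3 209.8] [457.1 197. ] ang 0.542
w1 [156.4 231.1 144.7 241.6] [507.5 250. ] [528.8 243.9] ang 2.859
w1 [178.  201.2 141.9 229.6] [460.2 275.5] [524.9 260.3] ang 2.911
w1 [206.1 243.7 185.2 216.1] [448.4 202.2] [459.8 251.9] ang 1.345
w1 [222.4 243.5 192.5 203.4] [424.7 191. ] [441.5 264.1] ang 1.345
w1 [218.1 178.7 177.2 211.3] [388.  281.6] [467.7 263. ] ang 2.913
w1 [126.2 229.1 120.6 240.4] [543.8 269.8] [557.3 259.3] ang 2.474
w1 [139.2 229.5 126.4 229.2] [528.1 262.1] [543.6 269.7] ang 0.457
w1 [220.3 168.5 178.  201.4] [377.8 294.1] [460.4 275.3] ang 2.917
w1 [246.6 214.4 238.2 223.8] 
[... 641 characters left out ...]
w1 [245.2 210.8 229.4 188.4] [367.6 220.2] [377.2 261.5] ang 1.343
top [240.8 142.2 212.9 145.9] [379.9 224.8] [460.  218.5] ang 3.063
top [205.9 159.3 236.2 150.7] [480.9 181.1] [393.2 201.2] ang 2.917
top [236.3 150.8 249.  147.2] [393. 201.] [357.  209.2] ang 2.917
top [185.1 165.1 205.9 159.4] [542.4 167.2] [480.9 180.8] ang 2.925
top [220.3 150.4 239.5 144.7] [438.6 204.4] [383.7 217.8] ang 2.902
top [213.  144.8 208.  124. ] [459.6 221.8] [473.5 282.3] ang 1.344
top [248.  145.5 185.4 163.1] [359.7 214.2] [541.3 172.9] ang 2.918
top [208.6, 136.7] [466.1 231.2  66. ]
top [193.7, 147.4] [518.3 220.9   0. ]
scene [142.3, 310.1] [462.6 240.5  66. ]
scene [168.3, 315.7] [527.3 207.4   0. ]
```

```bash
python3 -m crank '[[[0,0,0,0.5],[0,0,0,0.95],[0,0,0,0.95],[0,0,0,0.95],[0,0,0,0.95],[0,0,0,0.95],[0,0,0,0.95],[0,0,0,0.85],[0,0,0,0.5],[0,-0.3,0,0],[0,-0.6,0,0],[0,-0.9,0,0]]]'
python3 -m crank '[[[0.05,-0.95,0,0],[0.05,-0.95,0,0],[0.05,-0.95,0,0],[0.05,-0.95,0,0],[0.05,-0.95,0,0],[0.05,-0.95,0,0],[0.05,-0.95,0,0],[0.05,-0.95,0,0],[0.05,-0.95,0,0],[0.05,-0.95,0,0],[0.05,-0.95,0,0],[0.05,-0.95,0,0]]]'
python3 -m crank '[[[0,-0.95,0,0],[0,-0.95,0,0],[0,-0.95,0,0],[0,-0.95,0,0],[0,-0.95,0,0],[0,-0.6,0,0],[0,-0.4,0,0],[0,0,0,0],[0,0,0,0]]]'
cat > meas.py <<'E'
from look import *
u=np.array([-.9747,.2237,0]);v=np.array([-.2237,-.9747,0]);M=np.array([468.2,230.7,66])
def meas():
  st=ctrl.read_state();p=st["eef_pos"];print("tcp u,v,z rel M",(p-M)@u,(p-M)@v,p[2]-66,"yaw err",st["tool_rot"][2]+.2256)
  for c in("scene","top","wrist"):
    im=ctrl.get_image(c)
    for t in("scraper_shoulder","scraper_tip"):
      for d in ctrl.place_of(c,t)[:5]:
        o,q=ray(im,d["position"])
        if c=="scene":
          k=((p-o)@v)/(q@v);X=o+k*q;a=(X-p)@u
          if 0<a<170: print(c,t,round(d["confidence"],2),np.array(d["position"]),"rel M u,z:",(X-M)@u,X[2]-66)
        else:
          X=atz(im,d["position"],85);a=(X-p)@u
          if 0<a<170 and abs((X-p)@v)<40: print(c,t,round(d["confidence"],2),np.array(d["position"]),"lateral v:",(X-M)@v,"u",(X-M)@u)
if __name__=="__main__": meas()
E
python3 meas.py
```

```text
clock: 24.9
eef_pos: [505.2, -257.0, 165.0]
tool_rot: [3.14, 0.0, -0.227]
force: [-0.3, -0.1, -2.7]
width: 24.2
gripper_force: 61.1
clock: 25.9
eef_pos: [584.0, 20.7, 165.0]
tool_rot: [-3.141, 0.001, -0.223]
force: [0.4, -0.6, -2.0]
width: 24.5
gripper_force: 61.1
clock: 26.65
eef_pos: [616.0, 158.0, 165.1]
tool_rot: [3.14, 0.0, -0.225]
force: [-0.3, 0.5, -2.5]
width: 24.7
gripper_force: 61.1
tcp u,v,z rel M -160.29932567515462 37.84945823064345 99.05101375838032 yaw err 0.0005052742744193484
scene scraper_shoulder 0.59 [139.7 324.4] rel M u,z: -115.85783662401306 106.24239154269276
scene scraper_tip 0.58 [131.3 310.6] rel M u,z: -41.75293534018768 94.53092359113487
top scraper_shoulder 0.71 [160.3 155.2] lateral v: 17.226658090276228 u -138.37469849962736
top scraper_tip 0.86 [189.2 145.4] lateral v: 13.554354006532602 u -53.82199244853637
wrist scraper_shoulder 0.55 [296.1 251.4] lateral v: 36.940270869932526 u -41.761887305484244
```

```bash
python3 -m crank '[[[0,-0.5,0.5,0],[0,-0.6,0.8,0],[0,-0.41,0.8,0],[0,0,0.8,0],[0,0,0.8,0],[0,0,0.5,0],[0,0,0.3,0],[0,0,0,0],[0,0,0,0]]]'
python3 meas.py
python3 -m crank '[[[0,0,0.2,0],[0,0,0.2,0],[0,0,0,0]]]'
python3 -m crank '[[[0,0,0.1,0],[0,0,0.05,0],[0,0,0,0]]]'
```

```text
clock: 27.85
eef_pos: [625.1, 195.7, 52.9]
tool_rot: [-3.141, -0.0, -0.226]
force: [0.5, -0.1, -2.0]
width: 24.5
gripper_force: 61.0
tcp u,v,z rel M -160.75061413172116 -1.0069359054575266 -13.072943619267207 yaw err 3.9448050640683574e-05
scene scraper_shoulder 0.55 [161.7 327.7] rel M u,z: -107.9174750756179 -7.409323592364217
scene scraper_tip 0.5 [153.1 315.6] rel M u,z: -38.77923264394431 -15.990508635890592
top scraper_shoulder 0.68 [167.9 151.3] lateral v: 12.723485489394644 u -115.06239934284386
top scraper_tip 0.57 [189.5 142.1] lateral v: 5.069316272091808 u -50.89567759799975
wrist scraper_shoulder 0.79 [293.6 252.9] lateral v: -0.5149327709305319 u -130.71852013804656
clock: 28.55
eef_pos: [623.7, 195.4, 41.5]
tool_rot: [3.14, 0.002, -0.225]
force: [-1.0, 0.6, -2.7]
width: 24.3
gripper_force: 61.0
clock: 28.8
eef_pos: [624.5, 195.5, 38.6]
tool_rot: [3.141, 0.001, -0.225]
force: [0.0, 0.2, -1.9]
width: 24.5
gripper_force: 61.0
```

```bash
python3 -m crank '[[[0,0,0.2,0],[0,0,0.2,0],[0,0,0,0]]]'
python3 -m crank '[[[0,0,0.1,0],[0,0,0,0]]]'
python3 -m crank '[[[0,0,0.1,0],[0,0,0,0]]]'
python3 -m crank '[[[0,0,0.1,0],[0,0,0,0]]]'
```

```text
clock: 29.05
eef_pos: [623.9, 195.4, 27.8]
tool_rot: [3.141, 0.002, -0.225]
force: [-0.8, -0.4, -1.9]
width: 24.6
gripper_force: 61.0
clock: 29.22
eef_pos: [624.5, 195.5, 26.1]
tool_rot: [3.141, 0.001, -0.225]
force: [0.2, -0.1, -2.0]
width: 24.3
gripper_force: 61.0
clock: 29.38
eef_pos: [624.6, 195.6, 23.8]
tool_rot: [3.141, 0.0, -0.225]
force: [0.1, 0.0, -1.8]
width: 24.4
gripper_force: 61.0
clock: 29.55
eef_pos: [624.6, 195.5, 21.3]
tool_rot: [3.141, 0.0, -0.225]
force: [0.3, -1.0, -1.9]
width: 24.5
gripper_force: 61.0
```

```bash
python3 -m crank '[[[0,0,0.1,0],[0,0,0,0]]]'
python3 -m crank '[[[0,0,0.08,0],[0,0,0,0]]]'
python3 -m crank '[[[0,0,0.08,0],[0,0,0,0]]]'
```

```text
clock: 29.72
eef_pos: [624.8, 195.6, 18.9]
tool_rot: [-3.142, -0.0, -0.226]
force: [0.6, -0.7, -0.5]
width: 24.6
gripper_force: 61.2
clock: 29.88
eef_pos: [625.3, 195.5, 17.4]
tool_rot: [-3.141, -0.001, -0.226]
force: [0.7, -0.4, 2.2]
width: 24.4
gripper_force: 61.6
clock: 30.05
eef_pos: [625.6, 195.2, 15.5]
tool_rot: [-3.141, -0.002, -0.226]
force: [1.9, -0.7, 2.5]
width: 24.5
gripper_force: 61.6
```

```bash
python3 -m crank '[[[0,0,-0.4,0],[0,0,-0.7,0],[0,0,-0.7,0],[0,0,-0.41,0],[0,0,0,0],[-0.3,0,0,0],[-0.5,0,0,0],[-0.28,0,0,0],[0,0,0,0],[0,0,0,0]]]'
python3 - <<'E'
from meas import *
meas()
for c in("scene","top"):
  im=ctrl.get_image(c)
  for d in ctrl.place_of(c,"slot")[:1]:
    o,q=ray(im,d["position"]);k=((M-o)@v)/(q@v);X=o+k*q;print(c,"slot",d["confidence"],(X-M)@u,X[2]-66, (atz(im,d["position"],66)-M)@v)
ims=[ctrl.get_image(c)["img"][...,::-1] for c in("scene","wrist")]
a=cv2.resize(ims[0][105:185,280:360],(400,400),interpolation=cv2.INTER_CUBIC);b=cv2.resize(ims[1][:,60:444],(400,400))
cv2.imwrite("pics/c7.png",np.clip(np.hstack([a,b])*1.6,0,255).astype(np.uint8))
E
```

```text
clock: 30.88
eef_pos: [597.6, 201.9, 69.7]
tool_rot: [3.141, 0.001, -0.225]
force: [-0.1, 0.6, -2.2]
width: 24.6
gripper_force: 61.1
tcp u,v,z rel M -132.57244631375895 -0.8897585594351184 3.7089319388414594 yaw err 0.0010104458918886727
scene scraper_shoulder 0.68 [156.7 321.4] rel M u,z: -72.20620341330243 -9.58944392606054
scene scraper_tip 0.63 [144.9 313.9] rel M u,z: -23.634912824167987 11.13402138352535
top scraper_shoulder 0.96 [174.5 145.6] lateral v: 2.68904070652302 u -93.44285968614915
top scraper_tip 0.67 [199.1 137.7] lateral v: 0.8967915157953662 u -22.5746475272058
wrist scraper_shoulder 0.62 [296.8 250.8] lateral v: -1.4871747215730104 u -88.56632002313438
scene slot 0.84 -5.024066975866907 6.179640019038857 -5.530570309401357
top slot 0.8 -0.8455786272646537 -9.997601579209459 2.940961371921689
```

View pics/c7.png

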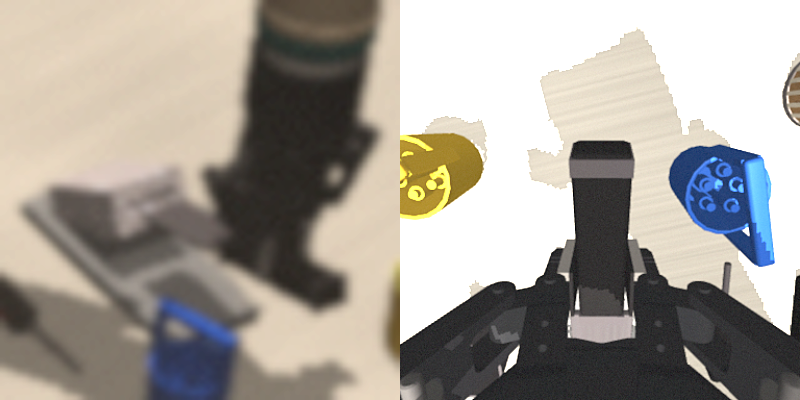

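Scene crop: the blade points at the mouth band near crop (150,195), tilted tip down. Wrist crop: the handle is gripped square. Lowering to mouth height and advancing with force watch.

```bash
python3 -m crank '[[[0,0,0.2,0],[-0.2,0,0,0],[0,0,0,0]]]'
python3 -m crank '[[[-0.2,0,0,0],[0,0,0,0]]]'
python3 -m crank '[[[-0.2,0,0,0],[0,0,0,0]]]'
python3 -m crank '[[[-0.16,0,0,0],[0,0,0,0]]]'
```

```text
clock: 31.88
eef_pos: [591.9, 203.0, 64.7]
tool_rot: [3.141, 0.002, -0.225]
force: [-1.1, 0.2, -1.8]
width: 23.9
gripper_force: 61.0
clock: 32.05
eef_pos: [587.4, 204.3, 65.3]
tool_rot: [3.141, 0.001, -0.225]
force: [-0.2, 0.3, -1.9]
width: 24.4
gripper_force: 61.0
clock: 32.22
eef_pos: [584.1, 205.3, 65.8]
tool_rot: [-3.141, -0.001, -0.225]
force: [1.5, -0.8, -1.5]
width: 24.2
gripper_force: 61.1
clock: 32.38
eef_pos: [583.7, 205.4, 66.8]
tool_rot: [-3.139, -0.008, -0.226]
force: [5.3, -1.8, -0.0]
width: 24.3
gripper_force: 61.2
```

```bash
for i in 1 ; do python3 -m crank '[[[0,0,-0.06,0],[0,0,0,0]]]'; done
python3 -m crank '[[[0,0,-0.06,0],[0,0,0,0]]]'
python3 -m crank '[[[0,0,-0.06,0],[0,0,0,0]]]'
```

```text
clock: 32.55
eef_pos: [579.9, 205.8, 67.3]
tool_rot: [-3.141, 0.0, -0.226]
force: [0.1, 0.4, -2.1]
width: 24.4
gripper_force: 61.1
clock: 32.72
eef_pos: [579.2, 206.0, 68.2]
tool_rot: [3.141, 0.001, -0.225]
force: [0.2, 0.1, -4.2]
width: 24.6
gripper_force: 60.9
clock: 32.88
eef_pos: [579.7, 205.9, 69.7]
tool_rot: [3.141, 0.0, -0.225]
force: [0.2, 0.1, -4.8]
width: 24.3
gripper_force: 60.7
```

It dropped into the mouth (x advanced and the force vanished; lifting now gives a down force). Arcing up about the mouth to bring it in line.

```bash
python3 -m crank '[[[-0.06,0,-0.15,0],[-0.06,0,-0.15,0],[0,0,0,0]]]'
python3 -m crank '[[[-0.08,0,-0.15,0],[-0.08,0,-0.15,0],[0,0,0,0]]]'
```

```text
clock: 33.13
eef_pos: [577.4, 206.8, 78.5]
tool_rot: [-3.141, -0.001, -0.225]
force: [0.4, -0.7, -1.7]
width: 24.4
gripper_force: 60.7
clock: 33.38
eef_pos: [573.1, 207.8, 86.0]
tool_rot: [-3.141, -0.001, -0.225]
force: [1.0, -0.2, -1.7]
width: 24.3
gripper_force: 60.7
```

```bash
python3 meas.py; python3 - <<'E'
from meas import *
# expected pixels of the tip for the two hypotheses: held in mouth, or free at 15 deg
st=ctrl.read_state();p=st["eef_pos"];g=p+[0,0,28.6]
im=ctrl.get_image("scene");tm=ctrl.get_image("top")
for th in(12,16,20,25,30):
  t=np.radians(th)
  print(th,[np.array(proj(i,g+u*l*np.cos(t)-np.array([0,0,l*np.sin(t)]))) for i in(im,tm) for l in(47,122)])
m=[d for d in ctrl.trace("scene","scraper") if 295<d["position"][1]<345]
for d in m:
  r,c=np.nonzero(d["mask"]);print(d["confidence"],d["position"],len(r),r.min(),r.max(),c.min(),c.max(),np.polyfit(c,r,1))
E
```

```text
tcp u,v,z rel M -107.33378309342882 -1.1758477347108334 20.028656283841684 yaw err 0.0004545064730818449
scene scraper_shoulder 0.81 [144.3 318.5] rel M u,z: -47.232815207450756 28.94833431593952
scene scraper_tip 0.67 [139.9 307.7] rel M u,z: 14.429095782542777 9.108241807377453
top scraper_shoulder 0.81 [182.3 141.9] lateral v: -1.0487759023980072 u -70.03205352052193
top scraper_tip 0.67 [206.3 135.6] lateral v: 0.9356599190043796 u -2.2564260275218624
wrist scraper_shoulder 0.91 [294.8 253.6] lateral v: 0.03565642646206542 u -52.48387116820039
12 [array([144.4, 321.3]), array([137.4, 308.5]), array([184. , 139.3]), array([210.9, 133.1])]
16 [array([145.3, 321.3]), array([139.5, 308.6]), array([183.9, 139.6]), array([210.5, 134.2])]
20 [array([146.2, 321.4]), array([141.7, 308.8]), array([183.7, 140.1]), array([210. , 135.3])]
25 [array([147.3, 321.5]), array([144.5, 309.2]), array([183.4, 140.6]), array([208.9, 136.7])]
30 [array([148.4, 321.7]), array([147.2, 309.7]), array([183. , 141.1]), array([207.6, 138.1])]
0.5 [148.4, 332.4] 238 140 158 308 345 [ 0.4 20.8]
```

```bash
python3 -m crank '[[[0,0.12,0,0],[0,0,0,0]]]'
python3 -m crank '[[[0,0.08,0,0],[0,0,0,0]]]'
python3 -m crank '[[[0,-0.2,0,0],[0,0,0,0]]]'
```

```text
clock: 34.15
eef_pos: [572.8, 204.1, 84.9]
tool_rot: [-3.141, -0.001, -0.226]
force: [2.4, 0.7, -0.0]
width: 24.6
gripper_force: 60.9
clock: 34.32
eef_pos: [572.4, 202.2, 85.0]
tool_rot: [-3.141, -0.001, -0.226]
force: [3.8, 0.6, -0.3]
width: 24.6
gripper_force: 60.9
clock: 34.48
eef_pos: [573.4, 207.0, 84.8]
tool_rot: [3.14, -0.001, -0.224]
force: [3.4, -3.1, -0.0]
width: 25.1
gripper_force: 60.9
```

The sideways test shows the tip isn't captured, so it slipped out above. Backing off and re-entering, this time going deeper before lifting.

```bash
python3 -m crank '[[[0.5,0,0,0],[0.2,0,0,0],[0,0,0.4,0],[0,0,0.29,0],[0,0,0,0]]]'
python3 -m crank '[[[-0.2,-0.03,0,0],[-0.1,0,0,0],[0,0,0,0]]]'
python3 -m crank '[[[-0.16,0,0,0],[0,0,0,0]]]'
python3 -m crank '[[[-0.12,0,0,0],[0,0,0,0]]]'
```

```text
clock: 34.9
eef_pos: [587.0, 203.4, 64.9]
tool_rot: [3.139, 0.006, -0.225]
force: [0.2, -0.1, -2.4]
width: 24.5
gripper_force: 60.6
clock: 35.15
eef_pos: [583.4, 206.1, 68.2]
tool_rot: [-3.141, -0.002, -0.225]
force: [2.3, -1.5, -2.2]
width: 24.3
gripper_force: 60.8
clock: 35.32
eef_pos: [583.0, 206.3, 69.4]
tool_rot: [-3.139, -0.008, -0.226]
force: [6.9, -1.6, 0.3]
width: 24.2
gripper_force: 60.9
clock: 35.48
eef_pos: [582.8, 206.4, 70.2]
tool_rot: [-3.138, -0.013, -0.226]
force: [10.1, -3.9, -0.6]
width: 24.3
gripper_force: 61.0
```

```bash
python3 -m crank '[[[0.1,0,-0.06,0],[0,0,0,0]]]'
python3 -m crank '[[[0,0,-0.06,0],[0,0,0,0]]]'
python3 -m crank '[[[0,0,-0.06,0],[0,0,0,0]]]'
```

```text
clock: 35.65
eef_pos: [582.0, 206.7, 70.8]
tool_rot: [-3.139, -0.006, -0.226]
force: [6.0, -1.3, 0.8]
width: 24.2
gripper_force: 61.0
clock: 35.82
eef_pos: [579.0, 207.1, 71.4]
tool_rot: [-3.141, -0.001, -0.226]
force: [-0.5, 0.0, -2.6]
width: 24.4
gripper_force: 60.7
clock: 35.98
eef_pos: [576.9, 207.5, 71.9]
tool_rot: [3.141, 0.003, -0.225]
force: [0.1, -0.1, -2.4]
width: 24.6
gripper_force: 60.7
```

```bash
python3 -m crank '[[[-0.1,0,0,0],[0,0,0,0]]]'
python3 -m crank '[[[-0.12,0,0,0],[0,0,0,0]]]'
python3 -m crank '[[[-0.12,0,-0.03,0],[0,0,0,0]]]'
```

```text
clock: 36.15
eef_pos: [574.8, 207.9, 71.7]
tool_rot: [3.141, 0.002, -0.225]
force: [0.0, -0.2, -2.4]
width: 24.4
gripper_force: 60.6
clock: 36.32
eef_pos: [572.8, 208.3, 71.9]
tool_rot: [3.141, 0.0, -0.225]
force: [0.2, -0.8, -3.4]
width: 24.6
gripper_force: 60.5
clock: 36.48
eef_pos: [571.1, 208.9, 73.1]
tool_rot: [-3.141, -0.002, -0.226]
force: [2.9, -0.6, -5.1]
width: 24.6
gripper_force: 60.4
```

```bash
python3 -m crank '[[[-0.12,0,-0.06,0],[0,0,0,0]]]'
python3 -m crank '[[[-0.12,0,-0.08,0],[0,0,0,0]]]'
python3 -m crank '[[[-0.12,0,-0.08,0],[0,0,0,0]]]'
```

```text
clock: 36.65
eef_pos: [567.9, 209.5, 74.7]
tool_rot: [-3.141, -0.001, -0.225]
force: [3.0, -0.0, -5.2]
width: 24.4
gripper_force: 60.2
clock: 36.82
eef_pos: [564.3, 210.2, 76.7]
tool_rot: [3.142, -0.0, -0.225]
force: [3.0, -1.0, -5.1]
width: 24.3
gripper_force: 59.9
clock: 36.98
eef_pos: [561.1, 211.2, 78.7]
tool_rot: [-3.141, 0.0, -0.225]
force: [2.3, -0.2, -4.5]
width: 24.3
gripper_force: 59.7
```

```bash
python3 -m crank '[[[-0.12,0,-0.08,0],[-0.12,0,-0.08,0],[0,0,0,0]]]'
python3 -m crank '[[[-0.12,0,-0.06,0],[-0.12,0,-0.05,0],[0,0,0,0]]]'
```

```text
clock: 37.23
eef_pos: [554.8, 212.5, 82.7]
tool_rot: [3.141, 0.001, -0.225]
force: [1.3, 0.6, -4.5]
width: 24.6
gripper_force: 59.2
clock: 37.48
eef_pos: [549.1, 214.0, 85.4]
tool_rot: [-3.141, 0.001, -0.225]
force: [2.8, 0.1, -3.9]
width: 24.2
gripper_force: 59.0
```

```bash
python3 -m crank '[[[-0.14,0,0.08,0],[-0.14,0,0.08,0],[0,0,0,0]]]'
python3 -m crank '[[[-0.14,0,0.08,0],[-0.14,0,0.08,0],[0,0,0,0]]]'
python3 -m crank '[[[-0.14,0,0.08,0],[-0.14,0,0.08,0],[0,0,0,0]]]'
```

```text
clock: 37.73
eef_pos: [541.2, 215.4, 80.4]
tool_rot: [3.141, 0.003, -0.225]
force: [0.7, 0.8, -6.2]
width: 24.1
gripper_force: 59.1
clock: 37.98
eef_pos: [534.7, 216.9, 76.5]
tool_rot: [3.141, 0.002, -0.225]
force: [0.6, 0.1, -4.9]
width: 24.1
gripper_force: 59.1
clock: 38.23
eef_pos: [528.1, 218.4, 72.6]
tool_rot: [3.141, 0.002, -0.225]
force: [0.0, 1.0, -5.4]
width: 23.8
gripper_force: 59.1
```

```bash
python3 -m crank '[[[-0.14,0,0.08,0],[-0.14,0,0.08,0],[0,0,0,0]]]'
python3 -m crank '[[[-0.14,0,0.08,0],[-0.14,0,0.08,0],[0,0,0,0]]]'
python3 -m crank '[[[-0.14,0,0.08,0],[0,0,0,0]]]'
```

```text
clock: 38.48
eef_pos: [521.4, 220.1, 68.7]
tool_rot: [3.141, 0.001, -0.225]
force: [0.4, -0.3, -5.2]
width: 24.2
gripper_force: 59.1
clock: 38.73
eef_pos: [514.6, 221.6, 64.7]
tool_rot: [3.141, 0.001, -0.225]
force: [-0.7, 0.3, -5.5]
width: 24.9
gripper_force: 59.1
clock: 38.9
eef_pos: [511.6, 222.3, 62.8]
tool_rot: [3.141, 0.001, -0.225]
force: [0.6, -0.0, -5.5]
width: 24.6
gripper_force: 59.2
```

```bash
python3 -m crank '[[[-0.1,0,0.06,0],[0,0,0,0]]]'
python3 -m crank '[[[-0.1,0,0.06,0],[0,0,0,0]]]'
python3 -m crank '[[[-0.1,0,0.06,0],[0,0,0,0]]]'
```

```text
clock: 39.07
eef_pos: [509.4, 222.8, 61.4]
tool_rot: [3.141, 0.001, -0.225]
force: [1.6, -0.3, -4.2]
width: 24.4
gripper_force: 59.2
clock: 39.23
eef_pos: [506.9, 223.4, 59.9]
tool_rot: [3.141, 0.001, -0.225]
force: [0.5, -0.3, -4.3]
width: 24.6
gripper_force: 59.2
clock: 39.4
eef_pos: [504.4, 223.9, 58.4]
tool_rot: [3.141, 0.001, -0.225]
force: [0.8, -0.6, -4.3]
width: 24.5
gripper_force: 59.2
```

```bash
python3 -m crank '[[[-0.1,0,0.06,0],[0,0,0,0]]]'
python3 -m crank '[[[-0.1,0,0.06,0],[0,0,0,0]]]'
python3 meas.py | head -7
```

```text
clock: 39.57
eef_pos: [504.3, 224.1, 57.8]
tool_rot: [-3.141, -0.003, -0.226]
force: [4.1, -1.2, -0.7]
width: 25.0
gripper_force: 59.5
clock: 39.73
eef_pos: [504.6, 224.2, 57.4]
tool_rot: [-3.139, -0.008, -0.227]
force: [7.5, -3.2, 5.1]
width: 24.5
gripper_force: 60.2
tcp u,v,z rel M -36.93091983253534 -1.8392464590221238 -8.59488107972598 yaw err -0.0012034520405943827
scene scraper_shoulder 0.66 [145.8 308. ] rel M u,z: 9.425614257729826 -14.76077099547092
scene scraper_tip 0.64 [148.7 306.7] rel M u,z: 14.802307593319936 -31.7214505712235
scene scraper_tip 0.17 [144.  308.5] rel M u,z: 7.866154073748062 -5.511900526628892
top scraper_shoulder 0.61 [211.1 136.7] lateral v: 7.50093228211694 u 9.63305556904099
wrist scraper_shoulder 0.6 [278.3 252.4] lateral v: -1.497337210878719 u -14.556870157955325
```

```bash
python3 -m crank '[[[-0.06,0,0.035,0],[0,0,0,0]]]'
python3 -m crank '[[[0.1,0,-0.06,0],[0,0,0,0],[0,0,0,0],[0,0,0,0],[0,0,0,0],[0,0,0,0]]]' -1
python3 -m crank '[[[0,0,-0.3,0],[0,0,-0.6,0],[0,0,-0.9,0],[0,0,-0.9,0],[0,0,-0.9,0],[0.5,0,-0.9,0],[0.5,0,-0.9,0],[0.5,0,0,0],[0,0,0,0]]]'
python3 - <<'E'
from meas import *
for c in("scene","top","wrist"):
  im=ctrl.get_image(c)
  for t in("scraper_shoulder","pail"):
    for d in ctrl.place_of(c,t)[:5]:
      X=atz(im,d["position"],66 if t!="pail" else 0)
      if np.hypot(*(X-M)[:2])<140: print(c,t,round(d["confidence"],2),np.array(d["position"]),X,"M u,v",(X-M)@u,(X-M)@v)
  for d in ctrl.trace(c,"scraper"):
    X=atz(im,d["position"],94)
    if np.hypot(*(X-M)[:2])<140:
      r,cc=np.nonzero(d["mask"]);p=np.array([(atz(im,q,94)-M)[:2] for q in zip(r,cc)]);print(c,"mask",d["confidence"],"u",(p@u[:2]).min(),(p@u[:2]).max(),"v",(p@v[:2]).min(),(p@v[:2]).max())
  print(c,"expected handle end px",proj(im,M-u*95+[0,0,55]),"shoulder",proj(im,M))
E
```

```text
clock: 40.35
eef_pos: [504.8, 224.2, 57.3]
tool_rot: [-3.138, -0.011, -0.228]
force: [8.5, -4.9, 9.4]
width: 24.7
gripper_force: 60.7
clock: 40.85
eef_pos: [500.4, 224.9, 55.9]
tool_rot: [3.141, 0.001, -0.225]
force: [0.3, -0.1, -0.2]
width: 85.1
gripper_force: 0.0
clock: 41.6
eef_pos: [541.0, 215.7, 193.5]
tool_rot: [-3.139, -0.005, -0.227]
force: [-0.1, -0.8, 0.1]
width: 85.6
gripper_force: 0.0
scene scraper_shoulder 0.66 [148.7 309. ] [485.4 208.1  66. ] M u,v -21.828754076117736 18.210503707935015
scene mask 0.75 u -92.85710089452343 -21.959917266138667 v -38.772448087844275 42.83510376563701
scene expected handle end px (np.float64(145.53488955897907), np.float64(327.55564256438817)) shoulder (np.float64(144.0520337092857), np.float64(309.51107377155))
top scraper_shoulder 0.85 [205.8 136.7] [473.9 231.7  66. ] M u,v -5.359085474975728 -2.244936973510589
top scraper_shoulder 0.66 [213.5 182.2] [454.1 105.6  66. ] M u,v -14.224979936849842 125.12825090975265
top pail 0.95 [200.6 107.9] [496.3 334.9   0. ] M u,v -4.110389464902585 -107.80657021005979
top mask 0.64 u -77.27742427062623 2.4165280244679987 v -17.447492696079173 18.544255518460936
top expected handle end px (np.float64(170.95912216868274), np.float64(141.39992758108306)) shoulder (np.float64(207.86204361853856), np.float64(136.93729302397455))
wrist scraper_shoulder 0.95 [233.6 252.4] [471.9 231.4  66. ] M u,v -3.4681529067377252 -1.5605039438581043
wrist pail 0.59 [204.8 178.5] [506.9 329.3   0. ] M u,v -15.680045007949563 -104.812454337523
wrist pail 0.47 [236.  251.5] [437.5 240.8   0. ] M u,v 32.21391134705872 -2.9979924468263826
wrist mask 0.61 u -99.04830762308316 -7.068181465928626 v -18.002858548798493 17.32889390653964
wrist expected handle end px (np.float64(166.7501722830779), np.float64(254.0244215928368)) shoulder (np.float64(236.27527781905798), np.float64(253.72175548863507))
```

```bash
python3 - <<'E'
from meas import *
im=ctrl.get_image("wrist");sx=u*.866-np.array([0,0,.5]);sz=u*.5+np.array([0,0,.866])
for d in ctrl.trace("wrist","scraper"):
  r,c=np.nonzero(d["mask"]);print(d["confidence"],d["position"],r.min(),r.max(),c.min(),c.max())
for s in(0,-5,-10,-15): print(s,[np.round(proj(im,M+sx*(s-l)+sz*z),1) for l,z in((110,10),(110,-10),(0,10))])
g=cv2.cvtColor(im["img"],cv2.COLOR_RGB2GRAY);print(g[150:250:2,252])
st=ctrl.read_state();print(st["clock"])
E
```

```text
0.93 [211.8, 494.6] 196 229 473 511
0.83 [198.1, 255.0] 158 242 237 270
0 [array([175. , 254.1]), array([159.9, 254.1]), array([244.1, 253.8])]
-5 [array([170.7, 254.1]), array([155.6, 254.1]), array([241.7, 253.9])]
-10 [array([166.3, 254.2]), array([151.2, 254.1]), array([239.3, 253.9])]
-15 [array([161.7, 254.2]), array([146.6, 254.1]), array([236.8, 253.9])]
[107 117  39  83  41  13  19  22  23  25  32  44  51  54  50  12  30  19
  28  22  33  34  35  34  31  33  30  30  32  32  35  25  29  31  37  33
  35  34  31  29  37  41  33  33  63  86  95 123 123 125]
42.3
```

```bash
python3 -c "
from cell import ctrl
print(ctrl.finish_job())"
```

```text
the job is handed in; nothing more can be done
None
```

I handed the job in at about 42 s: by my measurements the scraper is home in the slot (shoulder within about 4 mm of the mouth, stop felt at about 12 N) and the pail stands on the bench about 110 mm from the holder's origin; the filter, battery pack, carburettor and screwdriver were not touched as far as I could tell, and no verdict came back.

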